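# Refit the knob of an air regulator on its three-lug spindle

## Task

Put the loose red knob back on the spindle of the air regulator, closed end up: set it on the pin, turn it while pressing until its slots find the lugs and it drops fully home onto the collar. Then let go of it and back away, and leave the wash bottle, the wrench and the brass tee where they are.

Things in the scene. Friction and masses are not known exactly. Their poses are not given: they have to be found in the camera images.
- knob_center (a point): Centre of the loose red knob, half-way up. A plain cylinder 44 mm in diameter, 40 mm tall, about 60 g, standing on the bench on its open end. z up along its axis. Closed top with a white line from the middle outward along the knob's own +x.
- knob_foot (a point): Centre of the knob's open underside, 20 mm below knob_center, same axes. A bore 27 mm deep opens here: a round hole 18 mm across with three slots, each 8.6 mm wide and reaching 16 mm from the axis, at 0 (under the white line), 120 and 240 degrees about the knob's z.
- seat (a point): Centre of the top face of the regulator's grey collar (38 mm diameter, 110 mm above the bench, z up), where the knob's underside rests when home. The spindle stands here, fixed: it does not turn. Everything else on the regulator (60 mm square black body, gauge, pipes, red lever up to 112 mm from the axis) lies at least 35 mm below this face.
- pin_tip (a point): Top of the spindle's steel pin, 25 mm above seat. The pin is 16 mm in diameter; its top 5 mm taper to 9 mm. Axes of the regulator.
- lug_top (a point): On the spindle's axis at the top of its three brass lugs, 14 mm above seat. Lugs: 120 degrees apart, 6 mm wide, reach 14 mm from the axis, stand on the collar. Their direction differs every time and is NOT given (these axes are the regulator's): see or feel it. Unless the slots are over them within about 5 degrees the knob stays up here, round the pin; then it drops 14 mm.
- regulator: The air regulator on its fixed foot plate (200 x 100 mm, 12 mm thick), origin under its middle at bench height, straight under seat; x along the pipes towards the red lever.
- bottle_center (a point): Bystander: white wash bottle with black cap, 66 mm in diameter and 150 mm tall; its centre, half-way up.
- bottle: The same bottle; origin at the centre of its underside.
- wrench: Bystander: steel wrench 140 mm long, lying on the bench along its own x; origin under it.
- tee_center (a point): Bystander: brass tee fitting, 56 mm long along its x, 26 mm wide, 43 mm tall; its middle, 13 mm above the bench.

How it is judged:
By the outcome, as a careful person would: the job done as asked, in the order asked, and still so for the second after the job is handed in, with the robot touching nothing.
It also fails if it takes over 58 s, if anything falls off the work surface, if the arm or the gripper's body presses on something with over 40 N, if the wrist force passes 120 N, or if a joint passes its speed limit or range.

## Robot

A 7-joint arm with a two-finger parallel gripper is mounted at the origin on the work surface. World frame = base frame: x ahead of the robot, y to its left, z up, the work surface at z = 0. Lengths are in m, angles in rad, forces in N, time in s.
With the tool pointing down it reaches from about 0.425 to 1.025 m from the base axis. Payload 9.4 kg.
Tool frame: the origin (TCP) lies between the finger pads; the fingertips stand 25 mm ahead of it and the grasp point (between the pads) lies 6 mm ahead of it; z points along the fingers, y is the direction in which the jaws open and shut (so a half turn about z gives the same grasp; the last joint's range is limited). The gripper opens to 93 mm and grips with 3 to 60 N. Pads are 15 mm wide; open, the fingers measure 128 mm over their backs; the gripper's body (75 mm by 188 mm) begins 65 mm behind the grasp point.
Start: joints at [-1.196, 0.599, -0.003, 1.599, 0.002, 0.943, -0.08], TCP at [0.317, 0.652, 0.215] pointing down, gripper open.
Joint ranges: [-2.57, 2.57], [-0.35, 1.97], [-1.29, 1.29], [0.11, 2.56], [-1.05, 4.19], [0.11, 1.86], [-2.63, 2.63]. Speed limits (rad/s): [2.22, 2.22, 3.01, 3.01, 3.14, 3.14, 3.14].

## Interface

Orientations are given as [roll, pitch, yaw] about the fixed x, y, z axes, in that order (R = Rz(yaw) Ry(pitch) Rx(roll)).
In Python, from plant import get_state, optics, robot, models gives the robot as it stands.
- The arm moves only by the tool arm_command, never from a script. Its argument "deltas" is a list of rows, each an object of numbers: "gripper": the opening, from -1 (shut) to 1 (fully open), so that 0 is half open; "tx", "ty", "tz": the shift along the tool's x, y, z in mm; "rx", "ry", "rz": the turn, a rotation vector about the tool's x, y, z in degrees. In form: [{"gripper": .., "tx": .., "ty": .., "tz": .., "rx": .., "ry": .., "rz": ..}, ...]. A call has 1 to 12 rows; each row shifts and turns the commanded pose from where the row before left it, along the tool's axes as they then stand; what a row does not reach is not made up. A row lasts 1/10 s, in which the tool goes at most 50 mm and 8.59 degrees, less where a joint would pass 70% of its speed; a pose out of reach is approached as far as the arm can. A call is refused whole if a number of a shift passes 50 or a number of a turn 8.59, either way. A call with a gripper value outside its range is refused whole. The fingers move at their own pace and stop on an object; the grip force is fixed at half the most. Time passes only in rows, so rows that do not move let the fingers close. It gives the time, the measured TCP pose, the force and the opening at its end, in the units of the state.
- get_state(): the state, without advancing time (a new reading comes with each control period).
- optics.camera(name): name is "scene" or "top" or "wrist"; returns the picture (384x512x3 uint8, blue, green, red); there is no depth.
- optics.camera_model(name): a dict with "vertical_fov" (degrees; the focal length in pixels is half the picture's height over the tangent of half this angle, whatever the lens; pixels are square), "cx", "cy" (the principal point, pixels), "k1" (the pictures are not rectified: a ray, as slopes to the right and down, at radius r is drawn at 1 + k1 r^2 times it, then the intrinsics apply), "cam_to_world" (4x4, takes a point from camera to world coordinates). Camera axes: x right, y down, z forward; pixel columns grow to the right and rows downward; lengths in m; the calibration is good to about 2 mm. A picture is of the moment at which its call begins: read the wrist's pose just before it. camera_model takes no time and is no camera call; for the wrist camera it gives the pose at the moment of the call.
- robot.job_done(): hands the job in, once; it reports no verdict.
Trained networks look in the newest picture that a camera, given by its name, has taken for a name from the list of things; names that differ only in an ending like _2 or _b are one class to them, and where a whole thing is asked for, a point or a joint stands for the part that bears it (a point fixed in the world has none). Each returns a list of dicts, best first, with "score" (0 to 1); they miss things now and then, are a little off and sometimes report something else, mostly with a low value. They report only what shows in the picture. A call takes as long as a camera call.
- models.spot_in(camera, query): "position" ([x, y, z] in m, in world coordinates, good to about 4 mm: the middle of the surface that is visible of it).
- models.mark_of(camera, query): "position" ([x, y, z] in m, in world coordinates, good to about 4 mm: a listed point, or the origin of a listed thing).
The state is a dict: "t": time; "joints": joint angles; "joint_vel": joint speeds; "effort": joint torques, N m; "tcp_pos": TCP position; "eef_rot": TCP orientation; "force": force on the tool from outside, world axes, zero at the start; "ft_torque": the same for the moment, N m; "grip_width": finger opening in m.
Only numpy, scipy, OpenCV 4.12 (cv2) and the standard library are available. Lean on these libraries where they do the work, as an engineer would, in place of code of your own. Each camera call takes 0.05 s, during which the arm holds its last target.

## Working session

There is one attempt and no reset: what is moved stays moved. The work goes in short steps, Python scripts to look and compute and a tool call to move; the robot and the scene stay as the last step left them, time stands still between calls to the robot, and variables do not carry over. Pictures are saved under pics/ and viewed, and the job is handed in when it is done.

Besides the shell and the picture viewer there is one more tool, called after "Emit:" as name([rows], argument=value, ...), one row to a line, values as JSON. arm_command: Moves the arm, as the interface text tells. Its arguments: {"type":"object","properties":{"deltas":{"type":"array","items":{"type":"object","properties":{"gripper":{"type":"number"},"tx":{"type":"number"},"ty":{"type":"number"},"tz":{"type":"number"},"rx":{"type":"number"},"ry":{"type":"number"},"rz":{"type":"number"}}}}},"required":["deltas"]}

```bash
mkdir -p pics; ls
python3 - <<'E'
from plant import get_state, optics, robot, models
import cv2, numpy as np
print(get_state())
for n in ["scene","top","wrist"]:
    im=optics.camera(n); cv2.imwrite(f"pics/a_{n}.png",im)
    m=optics.camera_model(n); print(n,m["vertical_fov"],m["cx"],m["cy"],m["k1"],np.round(m["cam_to_world"],3).tolist())
for q in ["knob_center","seat","pin_tip","bottle_center","tee_center","wrench","regulator"]:
    for c in ["scene","top"]:
        r=models.mark_of(c,q); print(q,c,[(np.round(x["position"],4).tolist(),round(x["score"],2)) for x in r[:2]])
E
```

```text
pics
{'t': 0.0, 'joints': array([-1.1957057 ,  0.60008303, -0.00255786,  1.60011996,  0.001799  ,
        0.94286953, -0.07978682]), 'joint_vel': array([ 2.92038390e-04, -1.35236426e-03, -4.60597305e-04, -1.25775875e-03,
        1.04511499e-03,  2.86740354e-05, -8.00442328e-05]), 'effort': array([ 6.70334957e-04, -7.65056777e+01,  1.49742052e+00, -2.52364039e+01,
       -5.24679129e-02,  1.67215336e-02,  1.53943324e-04]), 'tcp_pos': array([0.31631677, 0.6518246 , 0.21429369]), 'eef_rot': array([-3.14012054e+00,  1.27553747e-04,  2.68988528e+00]), 'force': array([0.30455139, 0.38966763, 0.24500785]), 'ft_torque': array([ 0.01633958, -0.01946855, -0.00725927]), 'grip_width': 0.09272539757711294}
scene 50.04719938836735 258.98776785398354 190.89187223996586 -0.07077954044247586 [[0.337, 0.525, -0.782, 1.254], [0.942, -0.186, 0.281, -0.24], [0.002, -0.831, -0.556, 0.614], [0.0, 0.0, 0.0, 1.0]]
top 46.623356971910695 251.52975277154334 196.7252307375165 -0.09198395832316314 [[0.021, -0.993, 0.117, 0.465], [-0.999, -0.024, -0.025, 0.016], [0.028, -0.116, -0.993, 1.009], [0.0, 0.0, 0.0, 1.0
[... 401 characters left out ...]
2, 0.0006], 0.73), ([0.4704, -0.1889, 0.1104], 0.66)]
seat top [([0.4705, -0.1863, 0.1143], 0.94)]
pin_tip scene [([0.4712, -0.184, 0.1319], 0.8)]
pin_tip top [([0.4707, -0.1862, 0.1347], 0.72)]
bottle_center scene [([0.7295, 0.0251, 0.0743], 0.67)]
bottle_center top [([0.7332, 0.0283, 0.0768], 0.6)]
tee_center scene [([0.3937, 0.0145, 0.0152], 0.61)]
tee_center top [([0.3935, 0.0141, 0.0095], 0.86)]
wrench scene [([0.5685, -0.0, -0.0031], 0.9), ([0.5574, 0.1599, 0.0179], 0.67)]
wrench top [([0.5655, -0.0006, 0.0007], 0.63), ([0.5567, 0.1599, 0.0002], 0.22)]
regulator scene [([0.4715, -0.1877, 0.0012], 0.88)]
regulator top [([0.474, -0.1887, 0.0003], 0.82), ([0.4713, -0.1895, 0.1341], 0.71)]
```

View pics/a_scene.png

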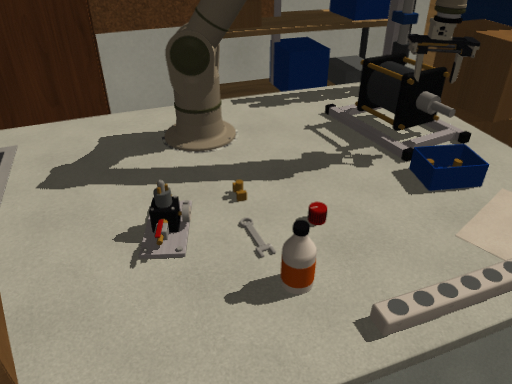

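View pics/a_top.png

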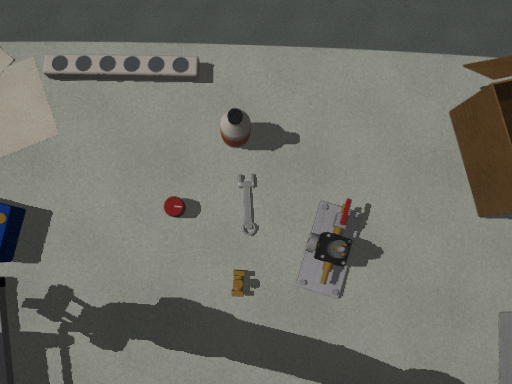

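View pics/a_wrist.png

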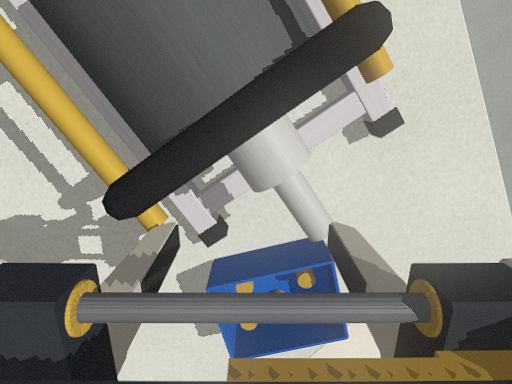

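```bash
python3 - <<'E'
import cv2
a=cv2.imread("pics/a_scene.png");b=cv2.imread("pics/a_top.png")
import numpy as np
# regulator & knob crops: guess by projection
E
python3 - <<'E'
from plant import optics
import numpy as np,cv2
open('h.py','w').write('''
import numpy as np,cv2
def proj(m,P):
    T=np.linalg.inv(m["cam_to_world"]); p=T[:3,:3]@np.asarray(P,float)+T[:3,3]
    x=p[:2]/p[2]; s=1+m["k1"]*(x@x); f=192/np.tan(np.radians(m["vertical_fov"]/2))
    return x*s*f+[m["cx"],m["cy"]]
def ray(m,u):
    f=192/np.tan(np.radians(m["vertical_fov"]/2)); d=(np.asarray(u,float)-[m["cx"],m["cy"]])/f
    x=d.copy()
    for _ in range(30): x=d/(1+m["k1"]*(x@x))
    M=np.asarray(m["cam_to_world"]); return M[:3,3],M[:3,:3]@np.array([x[0],x[1],1])
def atz(m,u,z):
    o,d=ray(m,u); return o+d*(z-o[2])/d[2]
''')
import sys;sys.path.insert(0,'.')
from h import *
for n in ["scene","top"]:
    im=cv2.imread(f"pics/a_{n}.png");m=optics.camera_model(n)
    out=[]
    for P in ([.4708,-.187,.12],[.5568,.158,.03]):
        u=proj(m,P);print(n,P,u); c=cv2.getRectSubPix(im,(48,48),tuple(map(float,u)));out.append(cv2.resize(c,(384,384),interpolation=cv2.INTER_CUBIC))
    cv2.imwrite(f"pics/c_{n}.png",np.hstack(out))
E
```

```text
scene [0.4708, -0.187, 0.12] [161.29862963 186.45662397]
scene [0.5568, 0.158, 0.03] [316.9234928  210.16191333]
top [0.4708, -0.187, 0.12] [340.70150517 247.67281331]
top [0.5568, 0.158, 0.03] [175.88850783 205.29005471]
```

View pics/c_top.png

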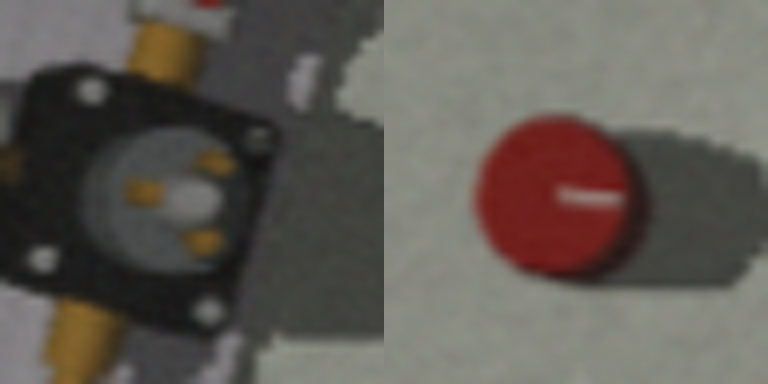

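View pics/c_scene.png

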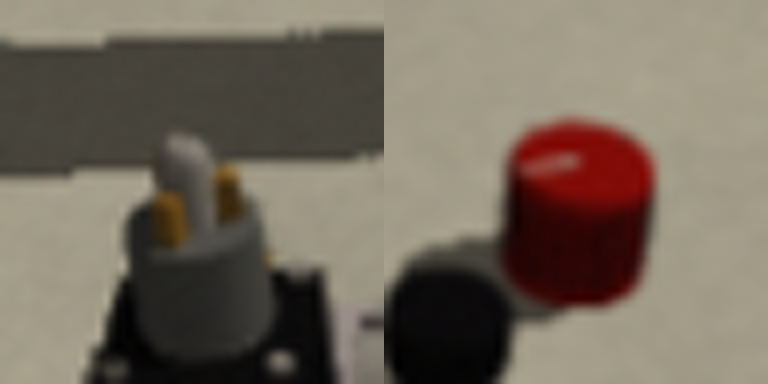

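Run:
```python
from plant import optics
from h import *
im=cv2.imread("pics/a_top.png");m=optics.camera_model("top")
hsv=cv2.cvtColor(im,cv2.COLOR_BGR2HSV)
# knob
y0,x0=190,155
sub=hsv[190:225,155:195]; mk=((sub[...,0]<8)|(sub[...,0]>172))&(sub[...,1]>120)&(sub[...,2]>50)
ys,xs=np.nonzero(mk&(sub[...,2]>95)); 
pts=np.stack([xs+155,ys+190],1).astype(np.float32)
(c,r)=cv2.minEnclosingCircle(pts);print("top circ",c,r,atz(m,c,.04))
s=im[190:225,155:195].astype(int); w=(s.min(2)>85)&(np.hypot(np.mgrid[0:35,0:40][1]+155-c[0],np.mgrid[0:35,0:40][0]+190-c[1])<9.5)
ys,xs=np.nonzero(w);print(list(zip(xs+155,ys+190)))
P=np.array([atz(m,(x+155,y+190),.04) for x,y in zip(xs,ys)]); C=atz(m,c,.04); d=P.mean(0)-C;print("line ang",np.degrees(np.arctan2(d[1],d[0])),P.mean(0))
# lugs
sub=hsv[236:260,326:356]; b=(sub[...,0]>10)&(sub[...,0]<28)&(sub[...,1]>110)&(sub[...,2]>75)
n,l,st,ce=cv2.connectedComponentsWithStats(b.astype(np.uint8),connectivity=8)
for k in range(1,n):
    if st[k,4]<4 or st[k,4]>40: continue
    u=ce[k]+[326,236];print(st[k,4],u,np.round(atz(m,u,.124),4))
print(b.astype(int))
```

```text
top circ (172.33999633789062, 205.66000366210938) 9.401755332946777 [0.55486351 0.16426935 0.04      ]
[(np.int64(166), np.int64(199)), (np.int64(165), np.int64(200)), (np.int64(164), np.int64(202)), (np.int64(163), np.int64(204)), (np.int64(163), np.int64(205)), (np.int64(163), np.int64(206)), (np.int64(174), np.int64(206)), (np.int64(175), np.int64(206)), (np.int64(176), np.int64(206)), (np.int64(177), np.int64(206)), (np.int64(178), np.int64(206)), (np.int64(179), np.int64(206)), (np.int64(180), np.int64(206)), (np.int64(181), np.int64(206)), (np.int64(163), np.int64(207)), (np.int64(164), np.int64(210))]
line ang 71.56332969080925 [0.55608774 0.16794168 0.04      ]
9 [343.55555556 243.88888889] [ 0.4784 -0.1919  0.124 ]
11 [334.63636364 247.90909091] [ 0.4701 -0.1738  0.124 ]
12 [342.16666667 253.83333333] [ 0.4586 -0.1891  0.124 ]
[[0 0 0 0 0 0 0 0 0 0 0 0 0 0 0 0 0 0 0 0 0 0 0 0 0 0 0 0 0 0]
 [0 0 0 0 0 0 0 0 0 0 0 0 0 0 0 0 0 0 0 0 0 0 0 0 0 0 0 0 0 0]
 [0 0 0 0 0 0 0 0 0 0 0 0 0 0 0 0 0 0 0 0 0 0 0 0 0 0 0 0 0 0]
 [0 0 0 0 0 0 0 0 0 0 0 0 0 0 0 0 0 0 0 0 0 0 0 0 0 0 0 0 0 0]

[... 560 characters left out ...]
0 0 0]
 [0 0 0 0 0 0 0 0 1 1 1 0 0 0 0 0 0 0 0 0 0 0 0 0 0 0 0 0 0 0]
 [0 0 0 0 0 0 0 0 0 0 0 0 0 0 0 0 0 0 0 0 0 0 0 0 0 0 0 0 0 0]
 [0 0 0 0 0 0 0 0 0 0 0 0 0 0 0 0 0 0 0 0 0 0 0 0 0 0 0 0 0 0]
 [0 0 0 0 0 0 0 0 0 0 0 0 0 0 0 0 0 0 0 0 0 0 0 0 0 0 0 0 0 0]
 [0 0 0 0 0 0 0 0 0 0 0 0 0 0 1 1 1 1 1 0 0 0 0 0 0 0 0 0 0 0]
 [0 0 0 0 0 0 0 0 0 0 0 0 0 0 0 1 1 1 1 0 0 0 0 0 0 0 0 0 0 0]
 [0 0 0 0 0 0 0 0 0 0 0 0 0 0 0 1 1 1 0 0 0 0 0 0 0 0 0 0 0 0]
 [0 0 0 0 0 0 0 0 0 0 0 0 0 0 0 0 0 0 0 0 0 0 0 0 0 0 0 0 0 0]
 [0 0 0 0 0 0 0 0 0 0 0 0 0 0 0 0 0 0 0 0 0 0 0 0 0 0 0 0 0 0]
 [0 0 0 0 0 0 0 0 0 0 0 0 0 0 0 0 0 0 0 0 0 0 0 0 0 0 0 0 0 0]
 [0 0 0 0 0 0 0 0 0 0 0 0 0 0 0 0 0 0 0 0 0 0 0 0 0 0 0 0 0 0]]
```

Emit:
arm_command([
  {"tx": -36,"ty": -28},
  {"tx": -36,"ty": -28},
  {"tx": -36,"ty": -28},
  {"tx": -36,"ty": -28},
  {"tx": -36,"ty": -28},
  {"tx": -36,"ty": -28},
  {"tx": -36,"ty": -28},
  {"tx": -36,"ty": -28},
  {"tx": -36,"ty": -28},
  {"tx": -36,"ty": -28},
  {"tx": -36,"ty": -28},
  {"tx": -36,"ty": -28},
])

```text
schema error: expected keys gripper, tx, ty, tz, rx, ry, rz
```

```bash
cat > look.py <<'E'
import sys
from plant import get_state, optics, robot, models
from h import *
s=get_state(); m=optics.camera_model("wrist"); im=optics.camera("wrist")
n=sys.argv[1]; cv2.imwrite(f"pics/{n}.png",im); import pickle; pickle.dump(m,open(f"pics/{n}.pkl","wb"))
print(s["t"],np.round(s["tcp_pos"],4),np.round(s["eef_rot"],4),np.round(s["joints"],3),np.round(s["force"],1),np.round(s["ft_torque"],2),s["grip_width"])
for q in sys.argv[2:]:
    print(q,[(np.round(x["position"],4).tolist(),round(x["score"],2)) for x in models.mark_of("wrist",q)[:2]])
E
python3 look.py w1 knob_center
```

```text
0.85 [0.3165 0.6523 0.2151] [3.1416 0.     2.6898] [-1.196  0.599 -0.003  1.599  0.002  0.943 -0.08 ] [ 0.6 -1.1  0.4] [-0.05 -0.02 -0.  ] 0.0929740094381462
knob_center []
```

View pics/w1.png

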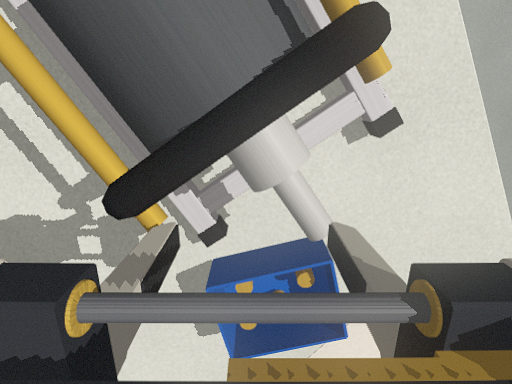

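Emit:
arm_command([
  {"gripper": 1,"tx": -36,"ty": -28,"tz": 0,"rx": 0,"ry": 0,"rz": 0},
  {"gripper": 1,"tx": -36,"ty": -28,"tz": 0,"rx": 0,"ry": 0,"rz": 0},
  {"gripper": 1,"tx": -36,"ty": -28,"tz": 0,"rx": 0,"ry": 0,"rz": 0},
  {"gripper": 1,"tx": -36,"ty": -28,"tz": 0,"rx": 0,"ry": 0,"rz": 0},
  {"gripper": 1,"tx": -36,"ty": -28,"tz": 0,"rx": 0,"ry": 0,"rz": 0},
  {"gripper": 1,"tx": -36,"ty": -28,"tz": 0,"rx": 0,"ry": 0,"rz": 0},
  {"gripper": 1,"tx": -36,"ty": -28,"tz": 0,"rx": 0,"ry": 0,"rz": 0},
  {"gripper": 1,"tx": -36,"ty": -28,"tz": 0,"rx": 0,"ry": 0,"rz": 0},
  {"gripper": 1,"tx": -36,"ty": -28,"tz": 0,"rx": 0,"ry": 0,"rz": 0},
  {"gripper": 1,"tx": -36,"ty": -28,"tz": 0,"rx": 0,"ry": 0,"rz": 0},
  {"gripper": 1,"tx": -36,"ty": -28,"tz": 0,"rx": 0,"ry": 0,"rz": 0},
  {"gripper": 1,"tx": -36,"ty": -28,"tz": 0,"rx": 0,"ry": 0,"rz": 0},
])

```text
t: 2.15
tcp_pos: [0.5593, 0.1597, 0.2155]
eef_rot: [3.141, 0.0, 2.69]
force: [0.2, 0.8, 0.8]
grip_width: 0.0932
```

```bash
python3 look.py w2 knob_center
```

```text
2.15 [0.5593 0.1597 0.2155] [3.1411e+00 5.0000e-04 2.6898e+00] [-0.385  0.426  0.013  1.936 -0.008  0.779  0.752] [0.2 0.8 0.8] [-0.02 -0.05  0.03] 0.09315789329579705
knob_center [([0.5546, 0.1573, 0.0209], 0.82)]
```

View pics/w2.png

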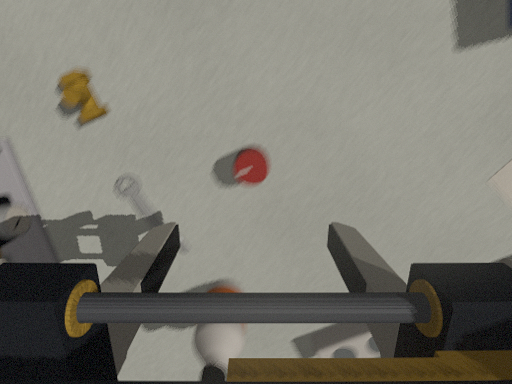

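```bash
python3 look.py w2b knob_center; python3 look.py w3 knob_center
python3 - <<'E'
from h import *
import pickle
im=cv2.imread("pics/w3.png");m=pickle.load(open("pics/w3.pkl","rb"))
c=im[130:210,200:300];cv2.imwrite("pics/w3c.png",cv2.resize(c,None,fx=7,fy=7,interpolation=cv2.INTER_CUBIC))
E
```

```text
2.25 [0.5613 0.1541 0.2154] [-3.1399e+00  2.8000e-03  2.6806e+00] [-0.381  0.427  0.019  1.935 -0.006  0.779  0.751] [-1.2 -0.4 -0.3] [0.02 0.06 0.01] 0.09293566486209842
knob_center [([0.5557, 0.1613, 0.0222], 0.89)]
2.35 [0.559  0.1602 0.2152] [3.1415e+00 2.0000e-04 2.6870e+00] [-0.386  0.427  0.013  1.936 -0.008  0.779  0.748] [-0.   0.7  0.2] [0.04 0.02 0.03] 0.09301618968041883
knob_center [([0.5527, 0.1611, 0.0229], 0.83)]
```

View pics/w3c.png

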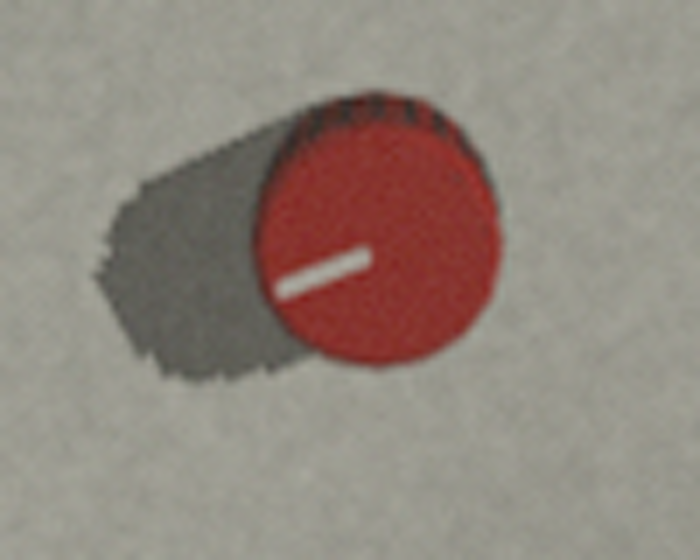

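Run:
```python
from h import *
import pickle
m=pickle.load(open("pics/w3.pkl","rb"))
f=lambda p:atz(m,((p[0]+.5)/7-.5+200,(p[1]+.5)/7-.5+130),.04)
C=f((378.5,244));print("C",C, [np.linalg.norm(f(p)-C) for p in((257,244),(500,244),(378,122),(378,366))])
a,b=f((368,258)),f((280,291));d=b-a;print(a,b,np.degrees(np.arctan2(d[1],d[0])));d=b-C;print(np.degrees(np.arctan2(d[1],d[0])))
```

```text
C [0.55586842 0.16164252 0.04      ] [np.float64(0.020898351137904305), np.float64(0.020897045605849228), np.float64(0.021087475400943176), np.float64(0.02186073558139636)]
[0.5572918  0.15893345 0.04      ] [0.5558592  0.14266051 0.04      ] -95.03110271514569
-90.0278256263381
```

Emit:
arm_command([
  {"gripper": 1,"tx": -9,"ty": -44,"tz": 0,"rx": 0,"ry": 0,"rz": 0},
  {"gripper": 1,"tx": -9,"ty": -44,"tz": 0,"rx": 0,"ry": 0,"rz": 0},
  {"gripper": 1,"tx": -9,"ty": -44,"tz": 0,"rx": 0,"ry": 0,"rz": 0},
  {"gripper": 1,"tx": -9,"ty": -44,"tz": 0,"rx": 0,"ry": 0,"rz": 0},
  {"gripper": 1,"tx": -9,"ty": -44,"tz": 0,"rx": 0,"ry": 0,"rz": 0},
  {"gripper": 1,"tx": -9,"ty": -44,"tz": 0,"rx": 0,"ry": 0,"rz": 0},
  {"gripper": 1,"tx": -9,"ty": -44,"tz": 0,"rx": 0,"ry": 0,"rz": 0},
  {"gripper": 1,"tx": -9,"ty": -43,"tz": 0,"rx": 0,"ry": 0,"rz": 0},
  {"gripper": 1,"tx": 0,"ty": 0,"tz": 0,"rx": 0,"ry": 0,"rz": 0},
  {"gripper": 1,"tx": 0,"ty": 0,"tz": 0,"rx": 0,"ry": 0,"rz": 0},
])

```text
t: 3.45
tcp_pos: [0.4702, -0.1852, 0.2152]
eef_rot: [3.141, 0.0, 2.69]
force: [-0.3, 0.9, 0.4]
grip_width: 0.0927
```

```bash
python3 look.py w4 seat pin_tip lug_top
python3 - <<'E'
from h import *
import pickle
im=cv2.imread("pics/w4.png");m=pickle.load(open("pics/w4.pkl","rb"))
u=proj(m,[.471,-.187,.12]).astype(int);print(u)
x,y=u[0]-50,u[1]-40;print(x,y)
c=im[y:y+80,x:x+100];cv2.imwrite("pics/w4c.png",cv2.resize(c,None,fx=7,fy=7,interpolation=cv2.INTER_CUBIC))
E
```

```text
3.45 [ 0.4702 -0.1852  0.2152] [3.1412e+00 1.0000e-04 2.6898e+00] [ 0.22   0.338  0.056  2.098 -0.029  0.706  1.415] [-0.3  0.9  0.4] [ 0.   -0.07  0.03] 0.09272991439239715
seat [([0.4689, -0.186, 0.1068], 0.81)]
pin_tip [([0.4683, -0.1856, 0.136], 0.93)]
lug_top [([0.4729, -0.1885, 0.1237], 0.68)]
[252 188]
202 148
```

View pics/w4c.png

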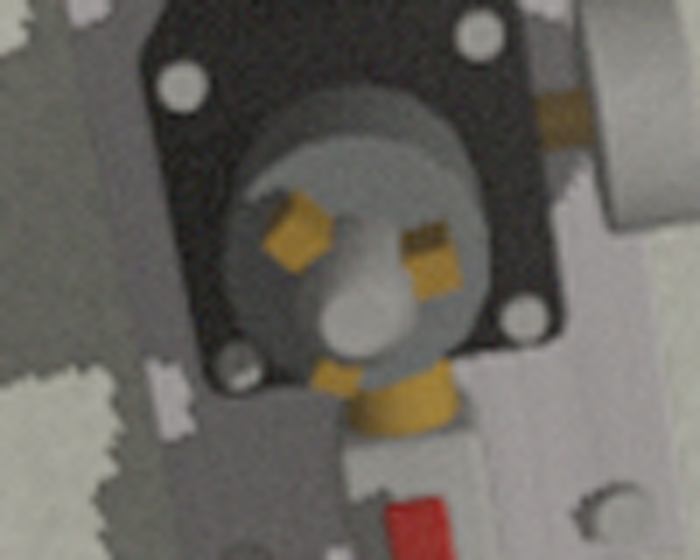

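View pics/w4.png

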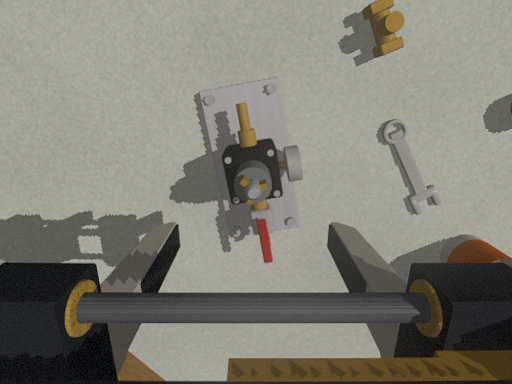

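Run:
```python
from h import *
import pickle
from scipy.optimize import least_squares
m=pickle.load(open("pics/w4.pkl","rb"))
px=lambda p:np.array(((p[0]+.5)/7-.5+202,(p[1]+.5)/7-.5+148))
f=lambda p,z:atz(m,px(p),z)
print("collar",f((357,261),.110),"pin",f((358,322),.135))
L=[f(p,.124) for p in((297,247),(436,275),(337,378))]
for l in L: print(l)
def res(q):
    return np.ravel([[q[0]+.0112*np.cos(q[2]+k*2*np.pi/3)-l[0],q[1]+.0112*np.sin(q[2]+k*2*np.pi/3)-l[1]] for k,l in zip(order,L)])
a=[np.arctan2(l[1]+.186,l[0]-.47) for l in L];print(np.degrees(a))
order=[round((x-a[0])/(2*np.pi/3)) for x in a]
r=least_squares(res,[.47,-.186,a[0]],x_scale=[.001,.001,.1]);print(r.x,np.degrees(r.x[2]),r.fun)
# overlay
im=cv2.imread("pics/w4.png")[148:228,202:302];big=cv2.resize(im,None,fx=7,fy=7,interpolation=cv2.INTER_CUBIC)
x,y,t=r.x
for k in range(3):
    a=t+k*2*np.pi/3;R=np.array([[np.cos(a),-np.sin(a)],[np.sin(a),np.cos(a)]])
    P=[proj(m,[*(R@np.array(q)+[x,y]),.124]) for q in((.008,-.003),(.014,-.003),(.014,.003),(.008,.003))]
    cv2.polylines(big,[np.int32([(p-[202,148]+.5)*7-.5 for p in P])],True,(0,255,0),1)
for z,rad in((.110,.019),(.135,.0045)):
    P=[proj(m,[x+rad*np.cos(b),y+rad*np.sin(b),z]) for b in np.linspace(0,6.28,60)]
    cv2.polylines(big,[np.int32([(p-[202,148]+.5)*7-.5 for p in P])],True,(255,0,255),1)
cv2.imwrite("pics/w4o.png",big)
m3=pickle.load(open("pics/w3.pkl","rb"))
im=cv2.imread("pics/w3.png")[130:210,200:300];big=cv2.resize(im,None,fx=7,fy=7,interpolation=cv2.INTER_CUBIC)
for (x,y),col in (((.5559,.1616),(0,255,0)),((.557,.1595),(255,0,0))):
  for z in(.0,.04):
    P=[proj(m3,[x+.022*np.cos(b),y+.022*np.sin(b),z]) for b in np.linspace(0,6.28,60)]
    cv2.polylines(big,[np.int32([(p-[200,130]+.5)*7-.5 for p in P])],True,col,1)
cv2.imwrite("pics/w3o.png",big)
```

```text
collar [ 0.47064818 -0.18667981  0.11      ] pin [ 0.47126414 -0.18677459  0.135     ]
[ 0.46161698 -0.19110167  0.124     ]
[ 0.47318339 -0.17617872  0.124     ]
[ 0.48053392 -0.19446114  0.124     ]
[-148.67649855   72.0408554   -38.77242113]
[ 0.47177809 -0.18724718 -2.76893045] -158.64802846132096 [-2.70130978e-04 -2.23385758e-04  2.78785068e-04  4.20849612e-06
 -8.65409007e-06  2.19177262e-04]
```

View pics/w4o.png

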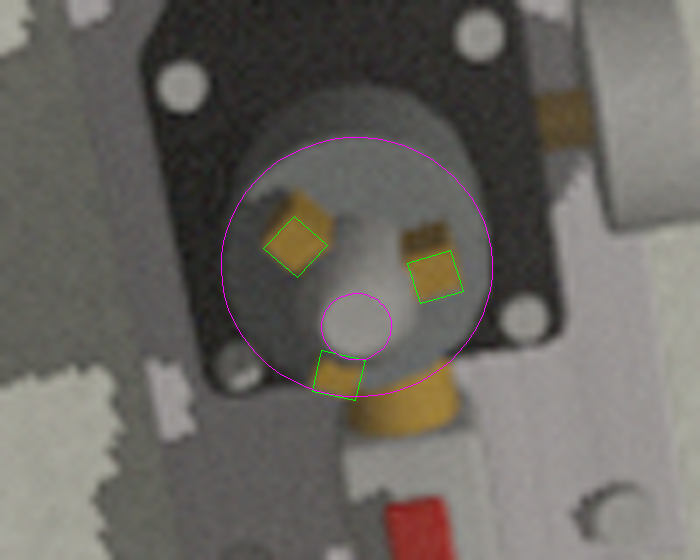

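View pics/w3o.png

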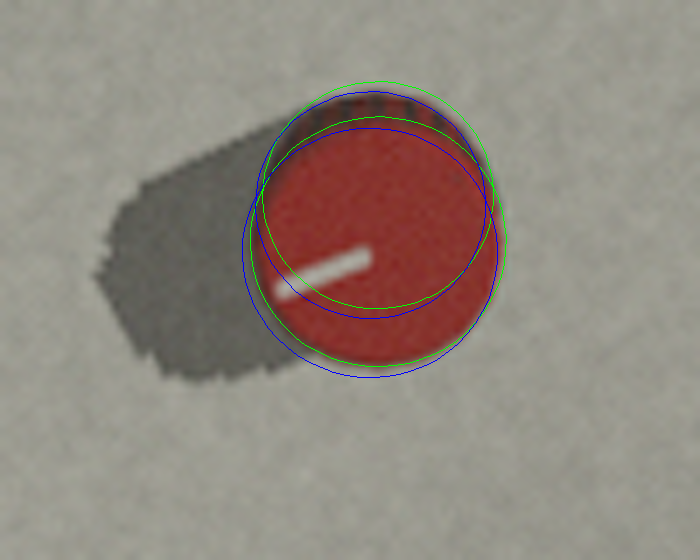

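Emit:
arm_command([
  {"gripper": 1,"tx": 9,"ty": 43,"tz": 0,"rx": 0,"ry": 0,"rz": 0},
  {"gripper": 1,"tx": 9,"ty": 43,"tz": 0,"rx": 0,"ry": 0,"rz": 0},
  {"gripper": 1,"tx": 9,"ty": 43,"tz": 0,"rx": 0,"ry": 0,"rz": 0},
  {"gripper": 1,"tx": 9,"ty": 44,"tz": 0,"rx": 0,"ry": 0,"rz": 0},
  {"gripper": 1,"tx": 9,"ty": 44,"tz": 0,"rx": 0,"ry": 0,"rz": 0},
  {"gripper": 1,"tx": 9,"ty": 44,"tz": 20,"rx": 0,"ry": 0,"rz": 0},
  {"gripper": 1,"tx": 9,"ty": 44,"tz": 35,"rx": 0,"ry": 0,"rz": 0},
  {"gripper": 1,"tx": 10,"ty": 44,"tz": 40,"rx": 0,"ry": 0,"rz": 0},
  {"gripper": 1,"tx": 0,"ty": 0,"tz": 0,"rx": 0,"ry": 0,"rz": 0},
  {"gripper": 1,"tx": 0,"ty": 0,"tz": 0,"rx": 0,"ry": 0,"rz": 0},
  {"gripper": 1,"tx": 0,"ty": 0,"tz": 0,"rx": 0,"ry": 0,"rz": 0},
])

```text
t: 4.75
tcp_pos: [0.5535, 0.1468, 0.1318]
eef_rot: [-3.141, 0.001, 2.69]
force: [0.5, 0.3, 0.8]
grip_width: 0.0931
```

```bash
python3 look.py w5 knob_center
python3 - <<'E'
from h import *
import pickle
m=pickle.load(open("pics/w5.pkl","rb"));x,y=.556,.161
u=proj(m,[x,y,.03]).astype(int);o=u-[60,45];print(o)
im=cv2.imread("pics/w5.png")[o[1]:o[1]+90,o[0]:o[0]+120];big=cv2.resize(im,None,fx=6,fy=6,interpolation=cv2.INTER_CUBIC)
for z in(.0,.04):
    P=[proj(m,[x+.022*np.cos(b),y+.022*np.sin(b),z]) for b in np.linspace(0,6.28,60)]
    cv2.polylines(big,[np.int32([(p-o+.5)*6-.5 for p in P])],True,(0,255,0),1)
cv2.imwrite("pics/w5o.png",big)
E
```

```text
4.75 [0.5535 0.1468 0.1318] [-3.1414e+00  5.0000e-04  2.6899e+00] [-0.367  0.526  0.012  2.029 -0.01   0.586  0.77 ] [0.5 0.3 0.8] [-0.   -0.02 -0.08] 0.09310183179506433
knob_center [([0.5528, 0.1637, 0.0238], 0.6)]
[208 135]
```

View pics/w5o.png

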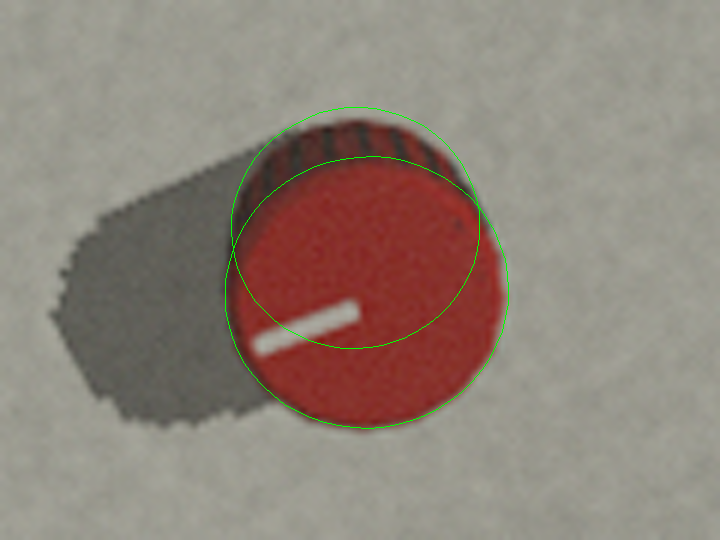

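Run:
```python
from h import *
import pickle
m=pickle.load(open("pics/w5.pkl","rb"));o=np.array([208,135])
f=lambda p:atz(m,(np.array(p)+.5)/6-.5+o,.04)
C=f((368,300));a,b=f((354,309)),f((258,347));print(C,a,b)
for d in(b-a,b-C):print(np.degrees(np.arctan2(d[1],d[0])))
R=np.array([.5535,.1468]);d=np.array([.5568,.1608])-R;Y=2.69
print(1e3*(d@[np.cos(Y),np.sin(Y)]),1e3*(d@[np.sin(Y),-np.cos(Y)]))
```

```text
[0.55671507 0.16086802 0.04      ] [0.55709125 0.15829009 0.04      ] [0.55617141 0.14211398 0.04      ]
-93.2545654184571
-91.66046957728898
3.1404015532357823 14.036661928123568
```

Emit:
arm_command([
  {"gripper": 1,"tx": 3,"ty": 14,"tz": 0,"rx": 0,"ry": 0,"rz": 0},
  {"gripper": 1,"tx": 0,"ty": 0,"tz": 30,"rx": 0,"ry": 0,"rz": 0},
  {"gripper": 1,"tx": 0,"ty": 0,"tz": 30,"rx": 0,"ry": 0,"rz": 0},
  {"gripper": 1,"tx": 0,"ty": 0,"tz": 25,"rx": 0,"ry": 0,"rz": 0},
  {"gripper": 1,"tx": 0,"ty": 0,"tz": 15,"rx": 0,"ry": 0,"rz": 0},
  {"gripper": 1,"tx": 0,"ty": 0,"tz": 0,"rx": 0,"ry": 0,"rz": 0},
  {"gripper": 1,"tx": 0,"ty": 0,"tz": 0,"rx": 0,"ry": 0,"rz": 0},
])

```text
t: 5.55
tcp_pos: [0.5575, 0.1615, 0.0318]
eef_rot: [3.141, 0.0, 2.69]
force: [0.2, 0.6, -0.4]
grip_width: 0.0928
```

Emit:
arm_command([
  {"gripper": -1,"tx": 0,"ty": 0,"tz": 0,"rx": 0,"ry": 0,"rz": 0},
  {"gripper": -1,"tx": 0,"ty": 0,"tz": 0,"rx": 0,"ry": 0,"rz": 0},
  {"gripper": -1,"tx": 0,"ty": 0,"tz": 0,"rx": 0,"ry": 0,"rz": 0},
  {"gripper": -1,"tx": 0,"ty": 0,"tz": 0,"rx": 0,"ry": 0,"rz": 0},
  {"gripper": -1,"tx": 0,"ty": 0,"tz": 0,"rx": 0,"ry": 0,"rz": 0},
  {"gripper": -1,"tx": 0,"ty": 0,"tz": 0,"rx": 0,"ry": 0,"rz": 0},
  {"gripper": -1,"tx": 0,"ty": 0,"tz": 0,"rx": 0,"ry": 0,"rz": 0},
  {"gripper": -1,"tx": 0,"ty": 0,"tz": 0,"rx": 0,"ry": 0,"rz": 0},
])

```text
t: 6.35
tcp_pos: [0.5571, 0.1611, 0.0312]
eef_rot: [-3.142, 0.0, 2.69]
force: [-0.3, -1.0, 1.7]
grip_width: 0.0423
```

```bash
python3 look.py w6
```

```text
6.35 [0.5571 0.1611 0.0312] [-3.1416  0.      2.6898] [-0.383  0.687  0.006  2.068 -0.01   0.386  0.749] [-0.3 -1.   1.7] [0.02 0.04 0.02] 0.042341232347923856
```

View pics/w6.png

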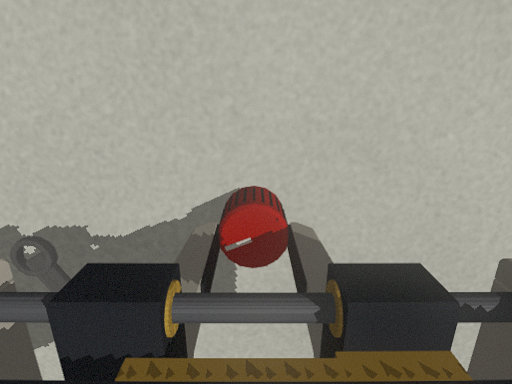

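Run:
```python
from h import *
import pickle
m=pickle.load(open("pics/w6.pkl","rb"));o=np.array([205,180])
im=cv2.imread("pics/w6.png")[180:275,205:305];big=cv2.resize(im,None,fx=6,fy=6,interpolation=cv2.INTER_CUBIC)
for x,y,col in((.5571,.1611,(0,255,0)),):
    P=[proj(m,[x+.0212*np.cos(b),y+.0212*np.sin(b),.04]) for b in np.linspace(0,6.28,60)]
    cv2.polylines(big,[np.int32([(p-o+.5)*6-.5 for p in P])],True,col,1)
cv2.imwrite("pics/w6o.png",big)
```

```text
(no output)
```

View pics/w6o.png

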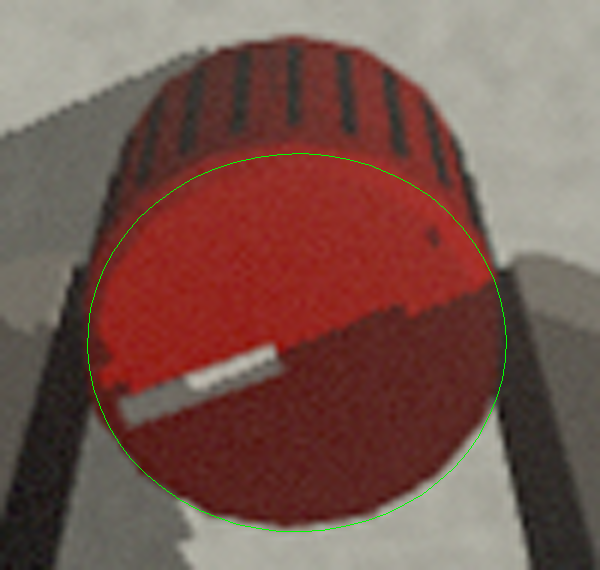

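Run:
```python
from h import *
import pickle
m=pickle.load(open("pics/w6.pkl","rb"));o=np.array([205,180])
f=lambda p:atz(m,(np.array(p)+.5)/6-.5+o,.04)
C=f((297,342));a,b=f((279,358)),f((125,413));print(C,a,b)
for d in(b-a,b-C):print(np.degrees(np.arctan2(d[1],d[0])))
```

```text
[0.55634769 0.16148628 0.04      ] [0.55716789 0.15905931 0.04      ] [0.55590603 0.14209565 0.04      ]
-94.25415328807885
-91.30478763395193
```

Emit:
arm_command([
  {"gripper": -1,"tx": 0,"ty": 0,"tz": -20,"rx": 0,"ry": 0,"rz": 0},
  {"gripper": -1,"tx": 0,"ty": 0,"tz": -40,"rx": 0,"ry": 0,"rz": 0},
  {"gripper": -1,"tx": 0,"ty": 0,"tz": -40,"rx": 0,"ry": 0,"rz": 0},
  {"gripper": -1,"tx": 0,"ty": 0,"tz": -40,"rx": 0,"ry": 0,"rz": 0},
  {"gripper": -1,"tx": 0,"ty": 0,"tz": -30,"rx": 0,"ry": 0,"rz": 0},
  {"gripper": -1,"tx": -9,"ty": -40,"tz": 0,"rx": 0,"ry": 0,"rz": 0},
  {"gripper": -1,"tx": -9,"ty": -40,"tz": 0,"rx": 0,"ry": 0,"rz": 0},
  {"gripper": -1,"tx": -9,"ty": -40,"tz": 0,"rx": 0,"ry": 0,"rz": 0},
  {"gripper": -1,"tx": -9,"ty": -40,"tz": 0,"rx": 0,"ry": 0,"rz": 0},
  {"gripper": -1,"tx": -9,"ty": -40,"tz": 0,"rx": 0,"ry": 0,"rz": 0},
  {"gripper": -1,"tx": -9,"ty": -40,"tz": 0,"rx": 0,"ry": 0,"rz": 0},
  {"gripper": -1,"tx": -9,"ty": -40,"tz": 0,"rx": 0,"ry": 0,"rz": 0},
])

```text
t: 7.6
tcp_pos: [0.4907, -0.1198, 0.2013]
eef_rot: [-3.142, 0.0, 2.69]
force: [0.2, -0.5, -1.2]
grip_width: 0.0424
```

Emit:
arm_command([
  {"gripper": -1,"tx": -12,"ty": -40,"tz": 0,"rx": 0,"ry": 0,"rz": 0},
  {"gripper": -1,"tx": 0,"ty": -30,"tz": 0,"rx": 0,"ry": 0,"rz": 0},
  {"gripper": -1,"tx": 0,"ty": 0,"tz": 0,"rx": 0,"ry": 0,"rz": 8.2},
  {"gripper": -1,"tx": 0,"ty": 0,"tz": 0,"rx": 0,"ry": 0,"rz": 8.2},
  {"gripper": -1,"tx": 0,"ty": 0,"tz": 0,"rx": 0,"ry": 0,"rz": 8.2},
  {"gripper": -1,"tx": 0,"ty": 0,"tz": 0,"rx": 0,"ry": 0,"rz": 8.2},
  {"gripper": -1,"tx": 0,"ty": 0,"tz": 0,"rx": 0,"ry": 0,"rz": 8.2},
  {"gripper": -1,"tx": 0,"ty": 0,"tz": 0,"rx": 0,"ry": 0,"rz": 8.2},
  {"gripper": -1,"tx": 0,"ty": 0,"tz": 0,"rx": 0,"ry": 0,"rz": 8.2},
  {"gripper": -1,"tx": 0,"ty": 0,"tz": 0,"rx": 0,"ry": 0,"rz": 8.2},
  {"gripper": -1,"tx": 0,"ty": 0,"tz": 0,"rx": 0,"ry": 0,"rz": 0},
  {"gripper": -1,"tx": 0,"ty": 0,"tz": 0,"rx": 0,"ry": 0,"rz": 0},
])

```text
t: 8.8
tcp_pos: [0.4717, -0.1863, 0.2012]
eef_rot: [-3.141, 0.0, 1.549]
force: [0.0, -0.2, -0.6]
grip_width: 0.042
```

```bash
python3 look.py w7
python3 - <<'E'
from plant import get_state
import numpy as np
s=get_state();Y=s["eef_rot"][2]
for T in((.4715,-.187),):
  d=np.array(T)-s["tcp_pos"][:2];print(Y,1e3*(d@[np.cos(Y),np.sin(Y)]),1e3*(d@[np.sin(Y),-np.cos(Y)]))
E
```

```text
8.8 [ 0.4717 -0.1863  0.2012] [-3.1414e+00  1.0000e-04  1.5493e+00] [-0.006  0.376  0.365  2.123 -0.21   0.677  0.479] [ 0.  -0.2 -0.6] [-0.06  0.01 -0.03] 0.042002776047369995
1.5490122337866619 -0.6396917078138206 -0.15576281352210952
```

View pics/w7.png

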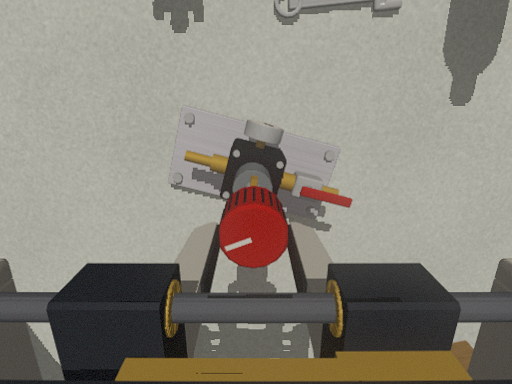

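Emit:
arm_command([
  {"gripper": -1,"tx": -0.6,"ty": 0,"tz": 20,"rx": 0,"ry": 0,"rz": 0},
  {"gripper": -1,"tx": 0,"ty": 0,"tz": 10,"rx": 0,"ry": 0,"rz": 0},
  {"gripper": -1,"tx": 0,"ty": 0,"tz": 6,"rx": 0,"ry": 0,"rz": 0},
  {"gripper": -1,"tx": 0,"ty": 0,"tz": 5,"rx": 0,"ry": 0,"rz": 0},
  {"gripper": -1,"tx": 0,"ty": 0,"tz": 0,"rx": 0,"ry": 0,"rz": 0},
])

```text
t: 9.35
tcp_pos: [0.4715, -0.1872, 0.1598]
eef_rot: [-3.141, -0.0, 1.545]
force: [0.3, -0.2, -1.3]
grip_width: 0.0425
```

```bash
python3 look.py w8
```

```text
9.35 [ 0.4715 -0.1872  0.1598] [-3.1408e+00 -2.0000e-04  1.5451e+00] [ 0.028  0.438  0.329  2.161 -0.253  0.579  0.516] [ 0.3 -0.2 -1.3] [-0.02  0.08 -0.02] 0.04253580236614953
```

View pics/w8.png

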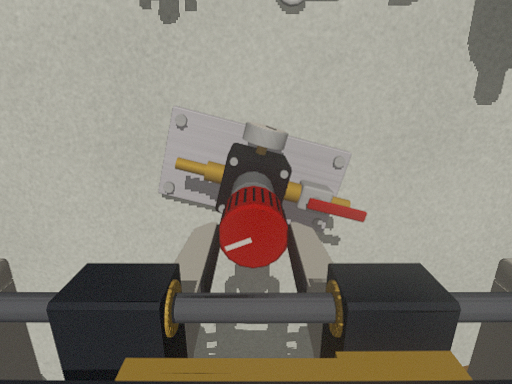

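Emit:
arm_command([
  {"gripper": -1,"tx": 0,"ty": 0,"tz": 3,"rx": 0,"ry": 0,"rz": 0},
  {"gripper": -1,"tx": 0,"ty": 0,"tz": 2,"rx": 0,"ry": 0,"rz": 0},
  {"gripper": -1,"tx": 0,"ty": 0,"tz": 2,"rx": 0,"ry": 0,"rz": 0},
  {"gripper": -1,"tx": 0,"ty": 0,"tz": 0,"rx": 0,"ry": 0,"rz": 0},
])

```text
t: 9.8
tcp_pos: [0.4717, -0.187, 0.1531]
eef_rot: [-3.141, -0.0, 1.545]
force: [-0.4, -0.2, -0.6]
grip_width: 0.0421
```

Emit:
arm_command([
  {"gripper": -1,"tx": 0,"ty": 0,"tz": 3,"rx": 0,"ry": 0,"rz": 0},
  {"gripper": -1,"tx": 0,"ty": 0,"tz": 3,"rx": 0,"ry": 0,"rz": 0},
  {"gripper": -1,"tx": 0,"ty": 0,"tz": 0,"rx": 0,"ry": 0,"rz": 0},
])

```text
t: 10.1
tcp_pos: [0.4716, -0.1871, 0.1468]
eef_rot: [-3.141, -0.0, 1.545]
force: [-0.3, -0.4, -0.5]
grip_width: 0.0422
```

Emit:
arm_command([
  {"gripper": -1,"tx": 0,"ty": 0,"tz": 3,"rx": 0,"ry": 0,"rz": 0},
  {"gripper": -1,"tx": 0,"ty": 0,"tz": 2,"rx": 0,"ry": 0,"rz": 0},
  {"gripper": -1,"tx": 0,"ty": 0,"tz": 0,"rx": 0,"ry": 0,"rz": 0},
])

```text
t: 10.4
tcp_pos: [0.4717, -0.1871, 0.1419]
eef_rot: [-3.141, -0.0, 1.545]
force: [-1.0, -0.3, -0.8]
grip_width: 0.0421
```

Emit:
arm_command([
  {"gripper": -1,"tx": 0,"ty": 0,"tz": 1,"rx": 0,"ry": 0,"rz": 0},
  {"gripper": -1,"tx": 0,"ty": 0,"tz": 1,"rx": 0,"ry": 0,"rz": 0},
  {"gripper": -1,"tx": 0,"ty": 0,"tz": 0,"rx": 0,"ry": 0,"rz": 0},
])

```text
t: 10.7
tcp_pos: [0.4718, -0.187, 0.1411]
eef_rot: [3.141, -0.001, 1.545]
force: [-3.6, 1.9, 12.9]
grip_width: 0.0422
```

Emit:
arm_command([
  {"gripper": 1,"tx": 0,"ty": 0,"tz": 0,"rx": 0,"ry": 0,"rz": 0},
  {"gripper": 1,"tx": 0,"ty": 0,"tz": 0,"rx": 0,"ry": 0,"rz": 0},
  {"gripper": 1,"tx": 0,"ty": 0,"tz": 0,"rx": 0,"ry": 0,"rz": 0},
  {"gripper": 1,"tx": 0,"ty": 0,"tz": 0,"rx": 0,"ry": 0,"rz": 0},
  {"gripper": 1,"tx": 0,"ty": 0,"tz": 0,"rx": 0,"ry": 0,"rz": 0},
  {"gripper": 1,"tx": 0,"ty": 0,"tz": 0,"rx": 0,"ry": 0,"rz": 0},
  {"gripper": 1,"tx": 0,"ty": 0,"tz": -10,"rx": 0,"ry": 0,"rz": 0},
  {"gripper": 1,"tx": 0,"ty": 0,"tz": -20,"rx": 0,"ry": 0,"rz": 0},
  {"gripper": 1,"tx": 0,"ty": 0,"tz": -40,"rx": 0,"ry": 0,"rz": 0},
  {"gripper": 1,"tx": 0,"ty": 0,"tz": -40,"rx": 0,"ry": 0,"rz": 0},
  {"gripper": 1,"tx": 0,"ty": 0,"tz": 0,"rx": 0,"ry": 0,"rz": 0},
  {"gripper": 1,"tx": 0,"ty": 0,"tz": 0,"rx": 0,"ry": 0,"rz": 0},
])

```text
t: 11.9
tcp_pos: [0.4721, -0.1871, 0.2514]
eef_rot: [3.139, 0.0, 1.545]
force: [-0.2, 0.9, -0.6]
grip_width: 0.0933
```

```bash
python3 look.py w9 knob_center knob_foot
python3 - <<'E'
from plant import *
from h import *
import pickle
m=pickle.load(open("pics/w9.pkl","rb"));m2=optics.camera_model("scene");im2=optics.camera("scene");im=cv2.imread("pics/w9.png")
print([(q,[np.round(r["position"],4).tolist() for r in models.mark_of("scene",q)[:1]]) for q in("knob_center","bottle_center","tee_center","wrench")])
out=[]
for M,I in((m,im),(m2,im2)):
    u=proj(M,[.4715,-.187,.13]).astype(int);h=45 if M is m else 25;o=u-h;k=390//(2*h)
    big=cv2.resize(I[o[1]:o[1]+2*h,o[0]:o[0]+2*h],None,fx=k,fy=k,interpolation=cv2.INTER_CUBIC)
    for z in(.11,.15):
        P=[proj(M,[.4715+.0212*np.cos(b),-.187+.0212*np.sin(b),z]) for b in np.linspace(0,6.28,60)]
        cv2.polylines(big,[np.int32([(p-o+.5)*k-.5 for p in P])],True,(0,255,0),1)
    out.append(cv2.resize(big,(390,390)))
cv2.imwrite("pics/w9o.png",np.hstack(out))
E
```

```text
11.9 [ 0.4721 -0.1871  0.2514] [3.1390e+00 1.0000e-04 1.5452e+00] [-0.044  0.307  0.404  2.068 -0.169  0.794  0.436] [-0.2  0.9 -0.6] [-0.05  0.04 -0.01] 0.09329642410187317
knob_center [([0.4704, -0.189, 0.1317], 0.67)]
knob_foot [([0.4737, -0.1837, 0.1118], 0.77)]
[('knob_center', [[0.4719, -0.1858, 0.1301]]), ('bottle_center', [[0.7289, 0.0273, 0.0792]]), ('tee_center', [[0.3925, 0.0136, 0.0144]]), ('wrench', [[0.5672, -0.0012, -0.0033]])]
```

View pics/w9o.png

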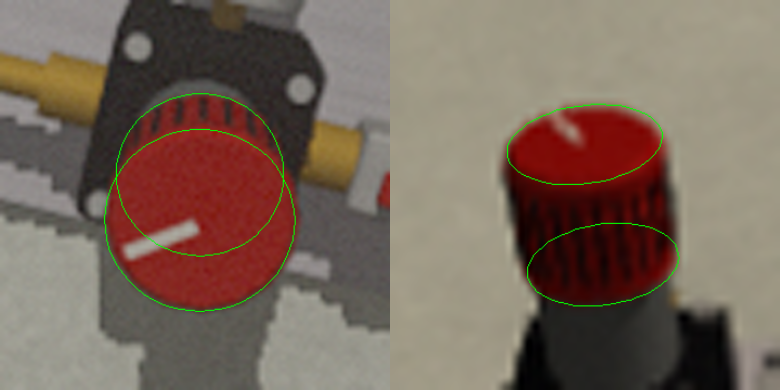

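The views show the knob top and foot on the predicted outlines for z = 0.15 and 0.11 m, so it sits on the collar. The bystanders have not moved.

```bash
python3 -c "
from plant import robot
print(robot.job_done())"
```

```text
the job is handed in; nothing more can be done
None
```

The red knob is back on the spindle, closed end up and down on the collar. The gripper has let go and is raised about 110 mm above it. I handed the job in at about 12 s on the robot's clock.

- **Alignment:** I measured the lug direction in the wrist camera and the knob's white line in hand, then turned the knob about 65.6° before lowering it. The slots went straight over the lugs with no force at lug height, so I did not need to turn it while pressing.
- **Seating:** The first contact came at the height expected for the knob at rest on the collar, with about 13 N.
- **Checks after release:** The knob outlines drawn for a fully seated knob line up with both the wrist and scene pictures. The networks put the knob centre at 0.130–0.132 m, against 0.130 m expected. Wrist force was about zero.
- **Bystanders:** The bottle, tee and wrench read within 5 mm of their first positions, which is about the networks' accuracy.
- **Disagreements:** The knob measured about 42.3 mm across the grip, not 44 mm. The two ways of reading its white line differed by 2–5°. Neither affected the fit. One early move call was refused because of its format, and nothing moved.

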